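# Clamp a pine block in the star-wheel vise

## Task

Lay the loose pine block lengthwise and flat on the vise bed, centred between the jaw and the stop, and let go of it. Then turn the star wheel clockwise (seen from above) by pushing its spokes round one after another with the side of the gripper, until the block is squarely and firmly clamped against the stop. Feel for the pressure and do not over-tighten, because the soft pine would be dented; never push or knock the vise or its wheel hard, and leave the other things on the bench where they are.

Things in the scene. Friction and masses are not known exactly. Their poses are not given: they have to be found in the camera images.
- vise: Fixed plywood vise. Origin: underside of the bed, midway along the clamping space. Its y axis (y') runs along the clamping direction from the wooden stop (negative y') to the jaw and the star wheel (positive y'); x' across, z up. Bed top is 15 mm above the origin, 90 mm wide. The wheel's axis is at y' = 190 mm.
- stop_mark (a point): Point on the bed top at y' = -65 mm. The fixed wooden stop (70 mm wide, 45 mm tall) was set by hand: its pressing face stands anywhere up to 6 mm either side of this point along y', and is not measured.
- yoke (a point): Centre of the flat steel yoke bar, 14 mm wide, 8 mm thick, that bridges the wheel along x' over the hub, 122 mm above the vise's origin, on round posts at x' = +117 and -117 mm. A finger can push a spoke only on one side of the bar at a time; the side away from the jaw is open. Below the wheel is a green gear box, 70 x 60 mm, top 60 mm above the origin.
- jaw: Moving wooden jaw, 70 mm wide (x'), 38 mm thick, top 65 mm above the vise's origin, with a cork-faced front pad on stiff springs (12 N per mm, 7 mm travel). Origin: middle of the pad's pressing face (unloaded) at bed level; axes as the vise's. The jaw moves towards the stop (-y') 8 mm per radian of wheel turn: y' = 78 mm minus 8 mm x the wheel's joint value. Self-locking screw.
- wheel (a joint): Star wheel angle, rad, 0 to 4.8, growing as it turns clockwise seen from above, which closes the jaw. Five equal spokes 72 degrees apart: at 0 one points along +y' of the vise (away from the jaw). Turning it takes 0.36 N m (about 7 N at 52 mm from the axis) while the jaw runs free; each 10 N of clamp force adds 0.08 N m (about 1.5 N there). It stays where left. A finger halted in mid-push still feels about 0.25 N m plus the clamp's share.
- wheel_hub (a point): Centre of the star wheel, on its vertical axis at mid-height of the spokes (100 mm above the vise's origin). Spokes are steel rods of 12 mm diameter reaching 90 mm from the axis, ending in red balls of 22 mm diameter; hub is 40 mm in diameter and 22 mm tall. A finger put down between two spokes, its tip about 16 mm below the spokes' mid-height, clears everything below.
- block_center (a point): Centre of the loose pine block, 45 mm (own x) x 120 mm (own y) x 45 mm tall, about 0.12 kg; it lies flat on the bench with its long side along its own y. To be laid with its long side along the vise's y'. A clamp force of about 30 N is right; it holds from 15 N and is dented above 55 N.
- block: The same block; origin at the centre of its underside.
- offcut: Bystander: plywood offcut 60 x 80 x 28 mm.
- hammer: Bystander: hammer with yellow grip, 280 mm long along its own y.
- pencil: Bystander: flat blue carpenter's pencil, 170 mm.
- glue: Bystander: white glue bottle, 60 mm diameter, 160 mm tall, standing.
- nails: Bystander: steel cup, 80 mm diameter, 70 mm tall.
- tape: Bystander: yellow tape measure 70 x 35 x 65 mm.
- panel: Bystander: pine panel 150 x 110 x 12 mm.
Things that resemble listed ones, but are neither listed nor needed, are in the scene too. What is meant by the block is not green, and is the smaller of those in its own colour.

How it is judged (in metres and radians):
On the way, in this order (a step that is already met when the one before it is completed fails the run):
1. the block lies flat on the bed between jaw and stop, released, not yet clamped (x of block_center in the frame of vise between -0.012 and 0.012 m and y of block_center in the frame of vise between -0.02 and 0.02 m and z of block_center in the frame of vise between 0.034 and 0.041 m and angle between block_center's own z axis and vertical below 0.06 rad and contact force between the fingers and block below 0.2 N and angle between the y axis of block_center and the y axis of vise, either way round below 0.15 rad and contact force between jaw and block below 5 N and linear speed of block below 0.02 m/s), for 0.2 s.
2. the star wheel has clamped the block (contact force between jaw and block above 15 N), for 0.2 s.
At the end, for the whole second after the job is handed in: The block lies flat on the bed within 12 mm of its midline and 20 mm of its middle, square to the vise within 0.04 rad, at rest and clamped by the jaw with 15 to 55 N, the wheel at rest and the block not touched by the fingers (x of block_center in the frame of vise between -0.012 and 0.012 m and y of block_center in the frame of vise between -0.02 and 0.02 m and z of block_center in the frame of vise between 0.034 and 0.041 m and angle between block_center's own z axis and vertical below 0.06 rad and contact force between the fingers and block below 0.2 N and angle between the y axis of block_center and the y axis of vise, either way round below 0.04 rad and contact force between jaw and block between 15 and 55 N and velocity of joint wheel between -0.05 and 0.05 rad/s and linear speed of block below 0.01 m/s).
It fails at once if the block is squeezed by the jaw with more than 55 N (contact force between jaw and block above 55 N).
It fails at once if the gripper or arm presses or knocks the vise or its wheel with more than 30 N (contact force between any of the fingers, the arm and vise above 30 N).
It fails at once if a bystander is moved by more than 20 mm (distance of any of offcut, hammer, pencil, glue, nails, tape, panel from where it was at the start of the episode above 0.02 m).
It also fails if it takes over 72 s, if anything falls off the work surface, if the arm or the gripper's body presses on something with over 40 N, if the wrist force passes 120 N, or if a joint passes its speed limit or range.

## Robot

A 6-joint arm with a two-finger parallel gripper is mounted at the origin on the work surface. World frame = base frame: x ahead of the robot, y to its left, z up, the work surface at z = 0. Lengths are in m, angles in degrees, forces in N, time in s.
With the tool pointing down it reaches from about 0.35 to 0.875 m from the base axis. Payload 4.2 kg.
Tool frame: the origin (TCP) lies at the centre of the arm's flange, where the gripper is bolted on; the fingertips stand 182 mm ahead of it and the grasp point (between the pads) lies 164 mm ahead of it (r.nose_length is the distance from the TCP to the fingertips, in m); z points along the fingers, y is the line along which they close (so a half turn about z gives the same grasp; the last joint's range is limited). The gripper opens to 87 mm and grips with 3 to 60 N. Pads are 19 mm wide; open, the fingers measure 117 mm over their backs; the gripper's body (75 mm by 190 mm) begins 51 mm behind the grasp point.
Start: joints at [85.692, 22.042, 0.453, 0, -68.411, -14.817], TCP at [0.205, 0.59, 0.405] pointing down, gripper open.
Joint ranges: [-179.83, 179.83], [-69.29, 118.12], [-61.27, 80.66], [-181.25, 117.63], [-171.15, -9.14], [-177.46, 177.46]. Speed limits (degrees/s): [159.86, 159.86, 180, 180, 180, 180].

## Interface

Orientations are given as a 3x3 rotation matrix whose columns are the frame's x, y, z axes.
In Python, from station import r, vision gives the robot as it stands. The module is installed in compiled form; this text tells all that it offers.
- The arm moves only by the shell command python3 -m creep 'ROWS'. ROWS is JSON, a list of rows, each a list of 7 numbers: the opening, from -1 (shut) to 1 (fully open), then the shift along the tool's x, y, z in mm, then the turn, a rotation vector about the tool's x, y, z in degrees. A call has 1 to 8 rows; each row is the pose to reach, as a shift and turn from the pose commanded when the call began, along the tool's axes at that moment; what a row does not reach only later rows make up. A row lasts 1/12 s, in which the tool goes at most 41.7 mm and 7.16 degrees, less where a joint would pass 70% of its speed; a pose out of reach is approached as far as the arm can. A call with a gripper value outside its range is refused whole. The fingers move at their own pace and stop on an object; the grip force is fixed at half the most. Time passes only in rows, so rows that repeat a pose let the fingers close. It gives the time, the measured TCP pose, the force, the opening and the grip force at its end, in the units of the state.
- r.sense(): the state, without advancing time (a new reading comes with each control period).
- vision.capture(name): name is "scene" or "side" or "wrist"; returns (picture, depth): 384x512x3 uint8, red, green, blue; 384x512 float32, m along the optical axis (not along the pixel's ray), 0 where there is no reading.
- vision.camera_model(name): a dict with "vertical_fov" (degrees; the focal length in pixels is half the picture's height over the tangent of half this angle, whatever the lens; pixels are square), "cx", "cy" (the principal point, pixels), "extrinsics" (4x4, takes a point from camera to world coordinates); the wrist camera has in their place "mount" (4x4, takes a point from camera to tool coordinates, whose origin is the TCP and whose axes are the flange's). Camera axes: x right, y down, z forward; pixel columns grow to the right and rows downward; lengths in m; the calibration is good to about 2 mm. The wrist camera is an equidistant fisheye: a pixel r from the principal point sees the ray r / f radians off the axis. A picture is of the moment at which its call begins: read the wrist's pose just before it. camera_model takes no time and is no camera call.
- r.finish_job(): hands the job in; it is judged then, once.
Trained networks look in the newest picture that a camera, given by its name, has taken for a name from the list of things; names that differ only in an ending like _2 or _b are one class to them, and where a whole thing is asked for, a point or a joint stands for the part that bears it (a point fixed in the world has none). Each returns a list of dicts, best first, with "conf" (0 to 1); they miss things now and then, are a little off and sometimes report something else, mostly with a low value. They report only what shows in the picture. A call takes as long as a camera call. They do not tell look-alikes from the thing itself.
- vision.find_in(camera, thing): "uv" ([column, row] in pixels, amid what is visible of it).
- vision.cut_out(camera, thing): "region" (384x512 bool, what is visible of it) and "uv" ([column, row] in pixels, amid what is visible of it).
The state is a dict: "time_s": time; "joints": joint angles; "joint_velocities": joint speeds; "effort": joint torques, N m; "tcp_pos": TCP position; "ee_rot": TCP orientation; "wrist_force": force on the tool from outside, world axes, zero at the start; "moment": the same for the moment, N m; "gripper_width": opening from 0.0 (shut) to 1.0 (fully open); "gripper_force": force on a finger pad.
Only numpy, scipy, OpenCV 4.12 (cv2) and the standard library are available. Lean on these libraries where they do the work, as an engineer would, in place of code of your own. Each camera call takes 0.05 s, during which the arm holds its last target. There are 200 camera calls.

## Working session

There is one attempt and no reset: what is moved stays moved. The work goes in short steps, Python scripts to look and compute and a shell command to move; the robot and the scene stay as the last step left them, time stands still between calls to the robot, and variables do not carry over. Pictures are saved under pics/ and viewed, at most 10 in all, crops included, and the job is handed in when it is done.

```bash
mkdir -p pics
cat > h.py <<'E'
import numpy as np, cv2
from station import r, vision
def K(n):
    m=vision.camera_model(n); f=192/np.tan(np.radians(m["vertical_fov"])/2); return m,f
def T_world(n,s=None):
    m,f=K(n)
    if n!="wrist": return np.array(m["extrinsics"])
    s=s or r.sense(); T=np.eye(4);T[:3,:3]=s["ee_rot"];T[:3,3]=s["tcp_pos"]
    return T@np.array(m["mount"])
def cloud(n,dep,s=None):
    m,f=K(n); v,u=np.mgrid[0:384,0:512].astype(float)
    x=(u-m["cx"]);y=(v-m["cy"])
    if n=="wrist":
        rr=np.hypot(x,y)+1e-9; t=np.tan(np.minimum(rr/f,1.5)); x=x/rr*t;y=y/rr*t
    else: x=x/f;y=y/f
    P=np.stack([x*dep,y*dep,dep],-1); T=T_world(n,s)
    return P@T[:3,:3].T+T[:3,3]
def shot(n,save=None):
    s=r.sense(); im,d=vision.capture(n)
    if save: cv2.imwrite("pics/"+save,im[:,:,::-1])
    return im,d,cloud(n,d,s)
E
python3 - <<'E'
from h import *
for n in ["scene","side","wrist"]:
    im,d,P=shot(n,n+"0.png"); np.savez("/tmp/"+n,im=im,d=d,P=P)
    for t in ["block","vise","wheel","jaw"]:
        print(n,t,[(np.round(o["uv"]),round(o["conf"],2),np.round(P[int(o["uv"][1]),int(o["uv"][0])],3)) for o in vision.find_in(n,t)])
a=cv2.imread("pics/scene0.png");b=cv2.imread("pics/side0.png")
w=cv2.imread("pics/wrist0.png")
cv2.imwrite("pics/a.png",cv2.resize(a,(800,600)))
s=r.sense();print(s)
E
```

```text
scene block [(array([111., 234.]), 0.86, array([ 0.332, -0.374,  0.056])), (array([170., 262.]), 0.7, array([ 0.513, -0.308,  0.047])), (array([238., 153.]), 0.63, array([0.343, 0.08 , 0.042]))]
scene vise [(array([284., 211.]), 0.83, array([0.606, 0.024, 0.038]))]
scene wheel [(array([296., 174.]), 0.71, array([0.574, 0.1  , 0.112]))]
scene jaw [(array([276., 205.]), 0.86, array([0.578, 0.016, 0.048])), (array([167., 265.]), 0.68, array([ 0.509, -0.318,  0.044])), (array([305., 115.]), 0.36, array([0.399, 0.339, 0.082]))]
side block [(array([183., 216.]), 0.97, array([0.33 , 0.087, 0.046])), (array([265., 346.]), 0.78, array([ 0.302, -0.379,  0.057])), (array([310., 284.]), 0.61, array([ 0.491, -0.31 ,  0.047]))]
side vise [(array([258., 189.]), 0.83, array([0.563, 0.031, 0.067])), (array([309., 284.]), 0.18, array([ 0.492, -0.308,  0.048]))]
side wheel [(array([247., 165.]), 0.91, array([0.57 , 0.1  , 0.112]))]
side jaw [(array([262., 195.]), 0.74, array([0.56 , 0.01 , 0.065]))]
wrist block [(array([501.,  16.]), 0.62, array([0.318, 0.154, 0.033]))]
wrist vise []
wrist wheel [(arra
[... 178 characters left out ...]
.84107920e+01, -1.48182652e+01]), 'joint_velocities': array([ 0.05137203,  0.11644572,  0.00327667, -0.03071222,  0.10205564,
       -0.01552295]), 'effort': array([ 2.95949367e-04, -3.90373349e+01,  1.87602425e+01,  4.22398299e+00,
        1.55374588e-02, -2.04767224e-05]), 'tcp_pos': array([0.20474508, 0.59047453, 0.40477756]), 'ee_rot': array([[ 9.44783026e-01, -3.27696554e-01, -4.39710435e-05],
       [-3.27696551e-01, -9.44783026e-01,  6.64285408e-05],
       [-6.33114995e-05, -4.83513985e-05, -9.99999997e-01]]), 'wrist_force': array([1.11969613, 0.11760336, 0.1299569 ]), 'moment': array([ 0.0512416 ,  0.03912216, -0.01038438]), 'gripper_force': 0.0, 'gripper_width': 0.9962611309077153}
```

View pics/a.png

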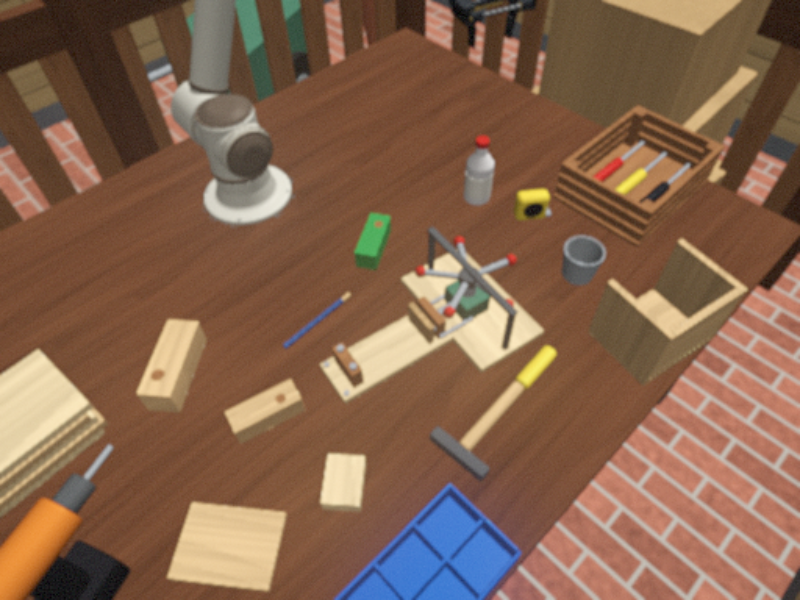

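View pics/side0.png

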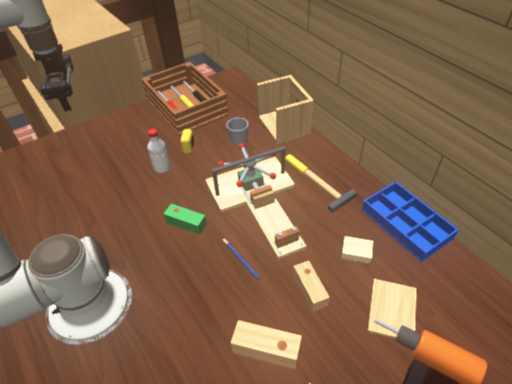

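Scene picture (512×384 pixels): the candidates are the green block (238,153), the large pine block (111,234) and the small pine block (170,262). The small one fits: not green, and the smaller of the two pine ones. The vise runs from the stop at about (222,232) to the wheel at about (300,175).

```bash
cat > m.py <<'E'
from h import *
def rect(P): 
    (c,s,a)=cv2.minAreaRect(P.astype(np.float32)); return np.round(c,4),np.round(s,4),round(a,1)
crops=[]
for n,uv in [("scene",None),("side",None)]:
    im,d,P=shot(n)
    for o in vision.cut_out(n,"block"):
        m=o["region"]&(d>0); Q=P[m]; z=Q[:,2]; zt=np.percentile(z,95)
        top=Q[(z>zt-.008)]
        c=np.median(top,0); print(n,"block",np.round(o["uv"]),round(o["conf"],2),"n",len(top),"ztop",round(zt,3),rect(top[:,:2]*1000))
    D=(d>0)&(P[...,0]>.35)&(P[...,0]<.85)&(P[...,1]>-.25)&(P[...,1]<.3)
    hsv=cv2.cvtColor(im,cv2.COLOR_RGB2HSV)
    red=D&((hsv[...,0]<6)|(hsv[...,0]>174))&(hsv[...,1]>170)&(P[...,2]>.07)&(P[...,2]<.13)
    k,L,st,ce=cv2.connectedComponentsWithStats(red.astype(np.uint8))
    for i in range(1,k):
        if st[i,4]>8: print(n,"red",ce[i].round(),st[i,4],np.median(P[L==i],0).round(4))
    pk=D&(hsv[...,2]<110)&(hsv[...,1]<90)&(P[...,2]>.117)&(P[...,2]<.135)
    Q=P[pk]; print(n,"yoke",len(Q),rect(Q[:,:2]*1000),np.median(Q,0).round(4))
    bed=D&(P[...,2]>.008)&(P[...,2]<.022)
    k,L,st,ce=cv2.connectedComponentsWithStats(bed.astype(np.uint8)); 
    for i in range(1,k):
        if st[i,4]>150: print(n,"bed",ce[i].round(),st[i,4],rect(P[L==i][:,:2]*1000),np.median(P[L==i],0).round(4))
    np.savez("/tmp/"+n,im=im,d=d,P=P)
im=np.load("/tmp/scene.npz")["im"]; b=np.load("/tmp/side.npz")["im"]
a=cv2.resize(im[200:300,80:220],(560,400),interpolation=3); c=cv2.resize(b[140:310,190:320],(306,400),interpolation=3)
cv2.imwrite("pics/crop1.png",np.hstack([a[:,:480],c])[:,:,::-1])
E
python3 m.py
```

```text
scene block [170. 263.] 0.95 n 734 ztop 0.048 (array([ 502.4818, -306.0873]), array([119.5305,  47.4617]), 78.2)
scene block [240. 157.] 0.91 n 382 ztop 0.048 (array([337.5549,  90.8926]), array([ 46.3435, 123.9279]), 32.6)
scene block [221. 309.] 0.74 n 803 ztop 0.031 (array([ 685.5569, -289.8179]), array([60.5652, 81.3879]), 42.2)
scene block [111. 234.] 0.63 n 1076 ztop 0.061 (array([ 314.3285, -371.074 ]), array([ 60.7999, 158.7438]), 39.9)
scene red [293. 153.] 15 [0.512  0.1594 0.109 ]
scene red [327. 165.] 23 [0.6172 0.1932 0.1094]
scene red [268. 173.] 21 [0.5146 0.0505 0.1093]
scene red [287. 199.] 13 [0.6191 0.0187 0.1097]
scene yoke 98 (array([586.6548, 103.1147]), array([  8.355 , 243.8267]), 79.9) [0.5878 0.1012 0.1254]
scene bed [272. 183.] 352 (array([499.7255,  86.4688]), array([105.4045,  66.6433]), 33.6) [0.4994 0.0868 0.0154]
scene bed [277. 221.] 3037 (array([608.383 ,  -4.6643]), array([388.7798, 174.6614]), 78.8) [ 0.5931 -0.0095  0.0154]
scene bed [326. 254.] 445 (array([770.173 ,  14.5175]), array([ 28.0326, 256.2582]), 2.5) [0.7759 0.0167 0.0197]
side block [
[... 363 characters left out ...]
.125 (array([583.598 , 109.0119]), array([ 18.076 , 245.6711]), 80.1)
side red [241. 145.] 12 [0.6082 0.1934 0.1103]
side red [220. 163.] 15 [0.5083 0.1608 0.1111]
side red [272. 175.] 10 [0.6098 0.0203 0.1103]
side red [239. 183.] 11 [0.5092 0.0496 0.1108]
side yoke 104 (array([580.6285, 103.351 ]), array([  5.6835, 241.7724]), 80.0) [0.5732 0.1055 0.1244]
side bed [275. 174.] 641 (array([672.4989, 103.6308]), array([155.4397,  84.7768]), 79.6) [0.6771 0.087  0.0165]
side bed [311. 178.] 225 (array([766.5704,  18.7256]), array([ 26.1545, 259.8482]), 3.7) [0.7618 0.0098 0.0178]
side bed [255. 211.] 2271 (array([528.4183,  10.1171]), array([163.943 , 412.1274]), 0.9) [ 0.5279 -0.0148  0.0165]
```

View pics/crop1.png

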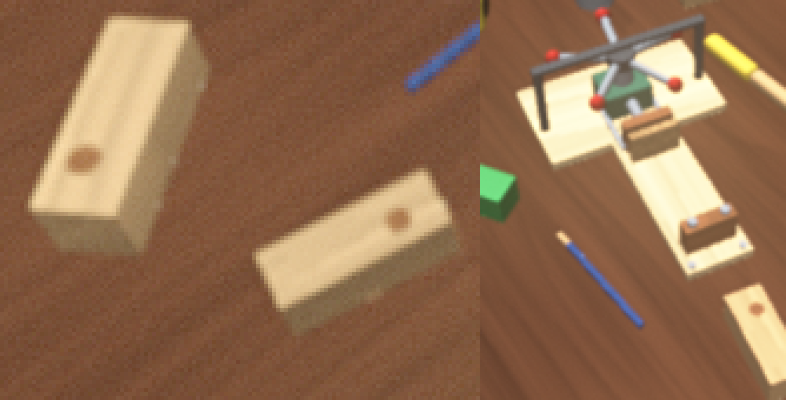

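Crop: the small pine block (about 45 mm tall, 120×46 mm) is confirmed as the target; the big one measures 160×61×60 mm. I'll fly over the vise, turning to the grasp yaw on the way.

```bash
python3 -m creep '[[1,67,61.5,0,0,0,7],[1,134,123,0,0,0,14],[1,201,184.5,0,0,0,21],[1,230,211,0,0,0,28],[1,259,238,0,0,0,35],[1,288,265,0,0,0,42],[1,317,292,0,0,0,49],[1,317,292,0,0,0,55]]'
```

```text
time_s: 1.62
tcp_pos: [0.3629, 0.2949, 0.4051]
ee_rot: [[0.269, -0.963, 0.001], [-0.963, -0.269, 0.001], [-0.001, -0.001, -1.0]]
wrist_force: [0.7, 0.7, -0.1]
gripper_width: 0.999
gripper_force: 0.0
```

```bash
python3 -m creep '[[1,380,-87,0,0,0,7],[1,380,-87,0,0,0,14],[1,380,-87,0,0,0,21],[1,380,-87,0,0,0,28],[1,380,-87,0,0,0,28],[1,380,-87,0,0,0,28],[1,380,-87,0,0,0,28],[1,380,-87,0,0,0,28]]'
cat > w.py <<'E'
from h import *; from m import rect
import sys
E
python3 - <<'E'
from h import *
s=r.sense(); im,d,P=shot("wrist"); np.savez("/tmp/w1",im=im,d=d,P=P)
cv2.imwrite("pics/w1.png",cv2.resize(im,(768,576))[:,:,::-1]); print(s["tcp_pos"],s["joints"].round(1))
E
```

```text
time_s: 2.28
tcp_pos: [0.5235, 0.0026, 0.4052]
ee_rot: [[-0.21, -0.978, 0.001], [-0.978, 0.21, 0.0], [-0.0, -0.001, -1.0]]
wrist_force: [1.7, 0.7, 0.6]
gripper_width: 0.998
gripper_force: 0.0
[0.52349539 0.0026121  0.40516266] [ 18.1  12.1 -13.7   0.  -64.2 -30.2]
```

View pics/w1.png

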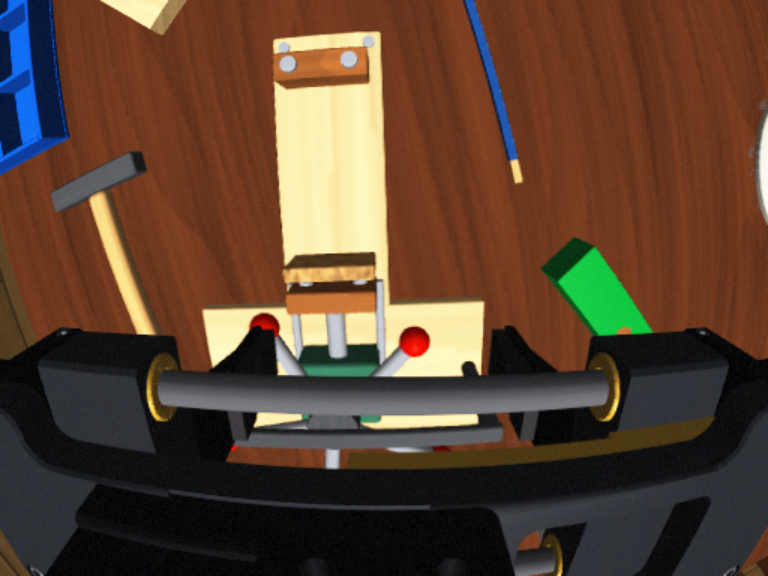

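The wrist view (768×576) shows the bed from (330,60) to (330,290), the stop at (322,66), the jaw pad at (330,268) and two balls at (264,325) and (414,341). Next I'll measure these in the cloud.

```bash
cat > v.py <<'E'
from h import *
def meas(n,f,pr=True):
    D=np.load(f); im,d,P=D["im"],D["d"],D["P"]
    hsv=cv2.cvtColor(im,cv2.COLOR_RGB2HSV).astype(int)
    ok=(d>0)&(P[...,0]>.4)&(P[...,0]<.75)&(P[...,1]>-.2)&(P[...,1]<.3)
    a=np.radians(-10.1); R=np.array([[np.cos(a),-np.sin(a)],[np.sin(a),np.cos(a)]])
    o=np.array([.583,.104])-R@[0,.19]
    Q=(P[...,:2]-o)@R; z=P[...,2]
    bed=ok&(z>.009)&(z<.022)&(hsv[...,2]>140)&(np.abs(Q[...,0])<.07)&(Q[...,1]>-.11)&(Q[...,1]<.06)
    q=Q[bed]; print(n,"bed z",np.median(z[bed]).round(4))
    # edges per y' bin
    lo,hi,yc=[],[],[]
    for y in np.arange(-.05,.05,.01):
        t=q[(q[:,1]>y)&(q[:,1]<y+.01),0]
        if len(t)>20: lo.append(t.min());hi.append(t.max());yc.append(y+.005)
    print(" edges lo",np.polyfit(yc,lo,1).round(4),"hi",np.polyfit(yc,hi,1).round(4))
    for nm,y0,y1,z0,z1 in [("stop top",-.11,-.04,.055,.066),("jaw top",.02,.13,.059,.072),("stop side",-.11,-.04,.025,.05)]:
        m=ok&(np.abs(Q[...,0])<.05)&(Q[...,1]>y0)&(Q[...,1]<y1)&(z>z0)&(z<z1); t=Q[m]
        if len(t)>20:
            print(" ",nm,len(t),"z",np.median(z[m]).round(4),"x",np.percentile(t[:,0],[1,99]).round(4),"y",np.percentile(t[:,1],[2,50,98]).round(4))
            for x in np.arange(-.035,.035,.0175):
                w=t[(t[:,0]>x)&(t[:,0]<x+.0175),1]
                if len(w)>3: print("    x%.3f"%(x+.009),w.min().round(4),w.max().round(4),len(w))
    red=ok&((hsv[...,0]<6)|(hsv[...,0]>174))&(hsv[...,1]>190)&(z>.085)&(z<.13)
    k,L,st,ce=cv2.connectedComponentsWithStats(red.astype(np.uint8))
    for i in range(1,k):
        if st[i,4]>8: 
            p=Q[L==i]; e=(p.min(0)+p.max(0))/2; v=e-[0,.19]
            print("  ball",ce[i].round(),st[i,4],e.round(4),"R",np.hypot(*v).round(4),"phi",np.degrees(np.arctan2(v[0],v[1])).round(1),z[L==i].max().round(4))
    yk=ok&(hsv[...,2]<120)&(hsv[...,1]<90)&(z>.118)&(z<.132)&(Q[...,1]>.15)&(Q[...,1]<.23)
    t=Q[yk]
    if len(t)>20: print("  yoke",len(t),np.polyfit(t[:,0],t[:,1],1).round(4),t.min(0).round(4),t.max(0).round(4))
if __name__=="__main__":
    for n,f in [("wrist","/tmp/w1.npz"),("scene","/tmp/scene.npz"),("side","/tmp/side.npz")]: meas(n,f)
E
python3 v.py
```

```text
wrist bed z 0.014
 edges lo [ 0.005  -0.0445] hi [0.0022 0.0444]
  stop top 1189 z 0.059 x [-0.0348  0.0332] y [-0.0791 -0.0678 -0.058 ]
    x-0.026 -0.0793 -0.0576 300
    x-0.009 -0.0802 -0.0578 308
    x0.009 -0.0792 -0.0574 312
    x0.027 -0.0803 -0.0575 261
  jaw top 1613 z 0.0638 x [-0.0347  0.0331] y [0.0824 0.1037 0.1193]
    x-0.026 0.0821 0.1204 423
    x-0.009 0.082 0.1206 400
    x0.009 0.0817 0.1204 409
    x0.027 0.0819 0.1197 370
  stop side 231 z 0.0374 x [-0.0353  0.0319] y [-0.0665 -0.058  -0.0573]
    x-0.026 -0.0592 -0.0571 52
    x-0.009 -0.0587 -0.0572 60
    x0.009 -0.0585 -0.0573 56
    x0.027 -0.0588 -0.0574 52
  ball [177. 215.] 153 [0.0419 0.1134] R 0.0873 phi 151.4 0.1095
  ball [276. 227.] 300 [-0.0614  0.1283] R 0.0871 phi -135.1 0.1109
  ball [293. 299.] 30 [-0.0827  0.2248] R 0.0897 phi -67.2 0.1027
  yoke 2137 [0.0003 0.1932] [-0.1229  0.1864] [0.073  0.2023]
scene bed z 0.0153
 edges lo [ 0.024  -0.0428] hi [0.0032 0.0469]
  stop top 172 z 0.0604 x [-0.0328  0.0362] y [-0.0808 -0.0711 -0.0595]
    x-0.026 -0.081 -0.0599 27
    x-0.009 -0.0809 -0.0594
[... 494 characters left out ...]
006]
side bed z 0.0165
 edges lo [-0.0039 -0.0453] hi [0.4443 0.0347]
  stop top 151 z 0.061 x [-0.0341  0.0346] y [-0.0806 -0.0731 -0.0587]
    x-0.026 -0.0799 -0.057 37
    x-0.009 -0.0805 -0.0559 42
    x0.009 -0.0814 -0.0564 43
    x0.027 -0.0806 -0.0591 29
  jaw top 227 z 0.0655 x [-0.0344  0.034 ] y [0.0814 0.1022 0.1194]
    x-0.026 0.0822 0.1216 58
    x-0.009 0.0807 0.1214 56
    x0.009 0.0813 0.1201 56
    x0.027 0.0811 0.1204 55
  stop side 126 z 0.0374 x [-0.0351  0.0324] y [-0.0814 -0.0787 -0.0645]
    x-0.026 -0.0817 -0.0621 39
    x-0.009 -0.082 -0.0768 31
    x0.009 -0.0815 -0.0761 28
    x0.027 -0.0813 -0.0762 25
  yoke 139 [-0.0044  0.1896] [-0.1235  0.1862] [0.1224 0.1977]
```

```bash
python3 -m creep '[[1,40,-10,0,0,0,0],[1,80,-20,0,0,0,0],[1,120,-30,0,0,0,0],[1,150,-38,0,0,0,0],[1,170,-42,0,0,0,0],[1,176,-42,0,0,0,0],[1,176,-42,0,0,0,0]]'
cat > b.py <<'E'
from h import *
def blk():
    s=r.sense(); im,d,P=shot("wrist"); best=None
    for o in vision.cut_out("wrist","block"):
        m=o["region"]&(d>0); Q=P[m]; zt=np.percentile(Q[:,2],95); top=Q[Q[:,2]>zt-.006]
        if len(top)<100: continue
        print(np.round(o["uv"]),round(o["conf"],2),zt.round(4),cv2.minAreaRect((top[:,:2]*1000).astype(np.float32)),len(top))
    np.savez("/tmp/w2",im=im,d=d,P=P); return s
if __name__=="__main__":
    s=blk(); print(s["tcp_pos"].round(4),s["ee_rot"][:2,:2].round(4))
E
python3 b.py
```

```text
time_s: 2.92
tcp_pos: [0.5267, -0.1775, 0.4045]
ee_rot: [[-0.213, -0.977, -0.0], [-0.977, 0.213, 0.0], [0.0, 0.0, -1.0]]
wrist_force: [0.7, 0.0, 0.2]
gripper_width: 0.999
gripper_force: 0.0
[411.  15.] 0.86 0.0586 ((287.2519226074219, -340.2286071777344), (60.356407165527344, 78.80322265625), 40.01805114746094) 1593
[253.  60.] 0.71 0.0453 ((499.81329345703125, -304.93133544921875), (118.67570495605469, 45.2202262878418), 77.35384368896484) 3971
[ 0.5267 -0.1775  0.4045] [[-0.2128 -0.9771]
 [-0.9771  0.2128]]
```

```bash
python3 -m creep '[[1,40,0,0,0,0,0],[1,80,0,0,0,0,0],[1,115,-1,20,0,0,0],[1,130,-1,50,0,0,0],[1,130,-1,90,0,0,0],[1,130,-1,125,0,0,0],[1,130,-1,155,0,0,0],[1,130,-1,170,0,0,0]]'; python3 -m creep '[[1,0,0,15,0,0,0],[1,0,0,28,0,0,0],[1,0,0,38,0,0,0],[1,0,0,44,0,0,0],[1,0,0,45,0,0,0],[-1,0,0,45,0,0,0],[-1,0,0,45,0,0,0],[-1,0,0,45,0,0,0]]'; python3 -m creep '[[-1,0,0,0,0,0,0],[-1,0,0,0,0,0,0],[-1,0,0,0,0,0,0],[-1,0,0,0,0,0,0],[-1,0,0,0,0,0,0]]'
```

```text
time_s: 3.68
tcp_pos: [0.4999, -0.3017, 0.2308]
ee_rot: [[-0.209, -0.978, -0.006], [-0.978, 0.209, 0.003], [-0.001, 0.006, -1.0]]
wrist_force: [0.1, 0.8, -0.3]
gripper_width: 0.999
gripper_force: 0.0
time_s: 4.35
tcp_pos: [0.5011, -0.3035, 0.1907]
ee_rot: [[-0.21, -0.978, 0.002], [-0.978, 0.21, -0.001], [0.0, -0.002, -1.0]]
wrist_force: [-0.2, 0.3, 0.2]
gripper_width: 0.854
gripper_force: 0.0
time_s: 4.77
tcp_pos: [0.5008, -0.3036, 0.1899]
ee_rot: [[-0.21, -0.978, 0.0], [-0.978, 0.21, -0.0], [0.0, -0.0, -1.0]]
wrist_force: [0.1, 0.4, 0.9]
gripper_width: 0.513
gripper_force: 29.9
```

```bash
python3 -m creep '[[-1,0,0,-15,0,0,0],[-1,0,0,-50,0,0,0],[-1,0,0,-85,0,0,0],[-1,-30,0,-100,0,0,0],[-1,-65,0,-100,0,0,-1],[-1,-100,0,-100,0,0,-2],[-1,-135,0,-100,0,0,-2],[-1,-170,-1,-100,0,0,-2]]'; python3 -m creep '[[-1,-25,0,0,0,0,0],[-1,-45,0,0,0,0,0],[-1,-60,0,0,0,0,0],[-1,-67,0,0,0,0,0],[-1,-67,0,0,0,0,0],[-1,-67,0,0,0,0,0]]'
```

```text
time_s: 5.43
tcp_pos: [0.537, -0.1361, 0.2896]
ee_rot: [[-0.177, -0.984, -0.001], [-0.984, 0.177, 0.0], [-0.0, 0.001, -1.0]]
wrist_force: [0.9, 0.1, -1.7]
gripper_width: 0.515
gripper_force: 29.9
time_s: 5.93
tcp_pos: [0.549, -0.0717, 0.2895]
ee_rot: [[-0.176, -0.984, -0.001], [-0.984, 0.176, -0.0], [0.0, 0.001, -1.0]]
wrist_force: [-0.6, -0.3, -1.9]
gripper_width: 0.514
gripper_force: 29.9
```

```bash
python3 -m creep '[[-1,0,-2.5,10,0,0,0],[-1,0,-2.5,30,0,0,0],[-1,0,-2.5,45,0,0,0],[-1,0,-2.5,55,0,0,0],[-1,0,-2.5,58,0,0,0],[-1,0,-2.5,58,0,0,0]]'
python3 - <<'E'
from h import *
im,d,P=shot("wrist"); np.savez("/tmp/w3",im=im,d=d,P=P); im2,d2,P2=shot("side")
a=cv2.resize(im[0:240,120:360],(420,420)); b=cv2.resize(im2[130:270,190:320],(372,400),interpolation=3)
b=cv2.copyMakeBorder(b,0,20,0,0,0)
cv2.imwrite("pics/p3.png",np.hstack([a,b])[:,:,::-1])
E
```

```text
time_s: 6.43
tcp_pos: [0.5514, -0.0727, 0.2305]
ee_rot: [[-0.177, -0.984, -0.002], [-0.984, 0.177, -0.0], [0.001, 0.002, -1.0]]
wrist_force: [0.2, -0.2, -1.2]
gripper_width: 0.512
gripper_force: 29.9
```

View pics/p3.png

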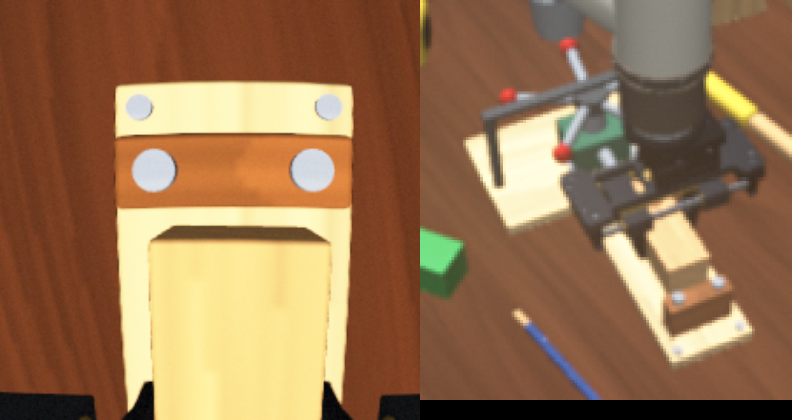

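Left: block (150–330 px) over the bed (117–352 px), parallel to it, with a small gap to the stop. Right: the gripper is clear of the wheel. Lowering now.

```bash
python3 -m creep '[[-1,0,0,8,0,0,0],[-1,0,0,15,0,0,0],[-1,0,0,20,0,0,0],[-1,0,0,22,0,0,0],[-1,0,0,23,0,0,0],[-1,0,0,24,0,0,0],[-1,0,0,24.5,0,0,0]]'
```

```text
time_s: 7.12
tcp_pos: [0.5518, -0.072, 0.2072]
ee_rot: [[-0.176, -0.984, 0.0], [-0.984, 0.176, -0.0], [0.0, -0.0, -1.0]]
wrist_force: [0.2, -0.5, -0.5]
gripper_width: 0.512
gripper_force: 29.9
```

```bash
python3 -m creep '[[-1,0,0,0.7,0,0,0],[-1,0,0,1.4,0,0,0],[-1,0,0,1.8,0,0,0],[-1,0,0,1.8,0,0,0]]'
```

```text
time_s: 7.45
tcp_pos: [0.5517, -0.072, 0.2055]
ee_rot: [[-0.176, -0.984, 0.0], [-0.984, 0.176, 0.0], [-0.0, -0.0, -1.0]]
wrist_force: [-0.5, 0.4, -1.4]
gripper_width: 0.52
gripper_force: 29.9
```

```bash
python3 -m creep '[[-1,0,0,0.5,0,0,0],[1,0,0,0.5,0,0,0],[1,0,0,0.5,0,0,0],[1,0,0,0.5,0,0,0],[1,0,0,0.5,0,0,0],[1,0,0,0.5,0,0,0],[1,0,0,0.5,0,0,0]]' ; python3 -m creep '[[1,0,0,-15,0,0,0],[1,0,0,-40,0,0,0],[1,0,0,-70,0,0,0],[1,0,0,-100,0,0,0],[1,0,0,-110,0,0,0],[1,0,0,-110,0,0,0],[1,0,0,-110,0,0,0]]'
cat > q.py <<'E'
from h import *
a=np.radians(-10.2); R=np.array([[np.cos(a),-np.sin(a)],[np.sin(a),np.cos(a)]]); o=np.array([.5497,-.0831])
def q(n):
    s=r.sense(); im,d,P=shot(n); np.savez("/tmp/q_"+n,im=im,d=d,P=P); Q=(P[...,:2]-o)@R; z=P[...,2]
    hsv=cv2.cvtColor(im,cv2.COLOR_RGB2HSV).astype(int)
    m=(d>0)&(abs(Q[...,0])<.04)&(Q[...,1]>-.09)&(Q[...,1]<.125)
    st=Q[m&(z>.056)&(z<.066)&(Q[...,1]<-.054)&(hsv[...,1]>140)]
    if len(st)>10: print(n,"stop face",np.percentile(st[:,1],98).round(4))
    b=m&(z>.055)&(z<.066)&(Q[...,1]>-.1)&(Q[...,1]<.09)&(hsv[...,1]<140)&(hsv[...,2]>120)
    if b.sum()>50: print(n,"block",cv2.minAreaRect((Q[b]*1000).astype(np.float32)),b.sum(),np.percentile(Q[b],[1,99],axis=0).round(4))
    w=(d>0)&((hsv[...,0]<6)|(hsv[...,0]>174))&(hsv[...,1]>190)&(z>.09)&(z<.125)&(abs(Q[...,0])<.12)&(Q[...,1]>.08)&(Q[...,1]<.32)
    k,L,s_,c=cv2.connectedComponentsWithStats(w.astype(np.uint8))
    for i in range(1,k):
        if s_[i,4]>7:
            p=Q[L==i]; e=(p.min(0)+p.max(0))/2; v=e-[0,.1925]
            print(n,"ball",s_[i,4],e.round(4),"R",np.hypot(*v).round(4),"phi",np.degrees(np.arctan2(v[0],v[1])).round(1))
if __name__=="__main__":
    import sys
    for n in sys.argv[1:]: q(n)
E
python3 q.py scene side wrist
```

```text
time_s: 8.03
tcp_pos: [0.5517, -0.072, 0.2051]
ee_rot: [[-0.176, -0.984, 0.0], [-0.984, 0.176, -0.0], [-0.0, -0.0, -1.0]]
wrist_force: [0.3, 0.4, 0.5]
gripper_width: 0.882
gripper_force: 0.0
time_s: 8.62
tcp_pos: [0.5513, -0.072, 0.3149]
ee_rot: [[-0.176, -0.984, 0.0], [-0.984, 0.176, 0.001], [-0.001, -0.0, -1.0]]
wrist_force: [0.1, -1.5, -1.6]
gripper_width: 1.0
gripper_force: 0.0
scene block ((1.6033363342285156, 4.642311096191406), (170.1507110595703, 69.12833404541016), 89.85750579833984) 679 [[-0.0283 -0.0794]
 [ 0.0344  0.0865]]
scene ball 9 [0.0159 0.2817] R 0.0906 phi 10.1
side block ((-0.13541793823242188, 4.165283203125), (170.1736297607422, 70.3849868774414), 89.80535125732422) 710 [[-0.0337 -0.0798]
 [ 0.0324  0.0865]]
wrist stop face -0.0587
wrist block ((-0.3642730712890625, 4.858589172363281), (170.1427459716797, 70.11865997314453), 89.94025421142578) 7205 [[-0.0251 -0.0743]
 [ 0.0249  0.0869]]
```

Block placed. I'll close the fingers, rise, and go to a spot behind the spoke at φ≈8°, on the open side.

```bash
python3 -m creep '[[-1,0,0,-35,0,0,-5],[-1,0,1,-50,0,0,-12],[-1,-35,3,-55,0,0,-19],[-1,-70,5,-55,0,0,-26],[-1,-105,8,-55,0,0,-33],[-1,-140,10,-55,0,0,-40],[-1,-170,12,-55,0,0,-47],[-1,-200,14,-55,0,0,-54]]'; python3 -m creep '[[-1,0,0,0,0,0,-7],[-1,0,0,0,0,0,-14],[-1,0,0,0,0,0,-21],[-1,0,0,0,0,0,-28],[-1,0,0,0,0,0,-28],[-1,0,0,0,0,0,-28]]'; python3 q.py scene side wrist; cp /tmp/q_wrist.npz /tmp/w4.npz
python3 - <<'E'
from h import *
im=np.load("/tmp/w4.npz")["im"]; b=np.load("/tmp/q_side.npz")["im"][100:250,180:320]; c=np.load("/tmp/q_scene.npz")["im"][110:270,210:350]
cv2.imwrite("pics/p4.png",np.hstack([cv2.resize(b,(400,400),interpolation=3),cv2.resize(c,(400,400),interpolation=3)])[:,:,::-1])
E
```

```text
time_s: 9.43
tcp_pos: [0.5729, 0.1291, 0.3682]
ee_rot: [[0.698, -0.716, -0.003], [-0.716, -0.698, -0.001], [-0.001, 0.003, -1.0]]
wrist_force: [0.5, 0.4, -0.5]
gripper_width: 0.48
gripper_force: 0.0
time_s: 9.93
tcp_pos: [0.573, 0.1274, 0.3685]
ee_rot: [[0.949, -0.314, -0.003], [-0.314, -0.949, -0.001], [-0.002, 0.002, -1.0]]
wrist_force: [0.4, -0.3, -0.8]
gripper_width: 0.04
gripper_force: 0.0
scene block ((1.7616958618164062, 4.52978515625), (171.22320556640625, 71.26516723632812), 89.54088592529297) 832 [[-0.0295 -0.0795]
 [ 0.0351  0.0884]]
side block ((0.6682357788085938, 4.1041717529296875), (171.5404052734375, 70.27933502197266), 89.90888214111328) 721 [[-0.0337 -0.0797]
 [ 0.0333  0.0873]]
wrist stop face -0.0571
wrist block ((0.8077430725097656, 6.631675720214844), (69.09822845458984, 166.54396057128906), 0.32437455654144287) 3311 [[-0.0237 -0.0711]
 [ 0.0232  0.0868]]
wrist ball 454 [0.0881 0.2126] R 0.0903 phi 77.2
wrist ball 438 [0.0431 0.1175] R 0.0865 phi 150.1
wrist ball 417 [0.011 0.285] R 0.0931 phi 6.8
wrist ball 95 [-0.0553  0.1282] R 0.0848 phi -139.3
```

View pics/p4.png

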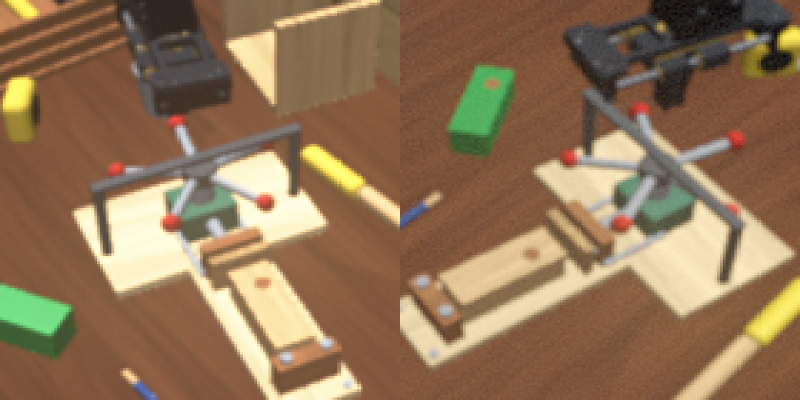

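Both views show the block flat on the bed between the stop and the jaw pad, and the wheel free with a spoke at φ≈7°. Going behind that spoke and down.

```bash
python3 -m creep '[[-1,-8,-25,0,0,0,0],[-1,-8,-39,5,0,0,0],[-1,-8,-39,30,0,0,0],[-1,-8,-39,60,0,0,0],[-1,-8,-39,85,0,0,0],[-1,-8,-39,98,0,0,0],[-1,-8,-39,102,0,0,0],[-1,-8,-39,102,0,0,0]]'
python3 - <<'E'
from h import *
for H in ([15.5,54],[15.5,50]):
  for dl in range(4,50,4):
    t=np.radians(dl);c,s=np.cos(t),np.sin(t); print(dl,np.round(np.array(H)-[c*H[0]-s*H[1],s*H[0]+c*H[1]],1),end=' ')
  print()
E
```

```text
time_s: 10.75
tcp_pos: [0.5776, 0.167, 0.2664]
ee_rot: [[0.95, -0.311, -0.002], [-0.311, -0.95, -0.002], [-0.002, 0.002, -1.0]]
wrist_force: [0.2, -0.1, 0.1]
gripper_width: 0.002
gripper_force: 0.0
4 [ 3.8 -0.9] 8 [ 7.7 -1.6] 12 [11.6 -2. ] 16 [15.5 -2.2] 20 [19.4 -2. ] 24 [23.3 -1.6] 28 [27.2 -1. ] 32 [31. -0.] 36 [34.7  1.2] 40 [38.3  2.7] 44 [41.9  4.4] 48 [45.3  6.3] 
4 [ 3.5 -1. ] 8 [ 7.1 -1.7] 12 [10.7 -2.1] 16 [14.4 -2.3] 20 [18.  -2.3] 24 [21.7 -2. ] 28 [25.3 -1.4] 32 [28.9 -0.6] 36 [32.3  0.4] 40 [35.8  1.7] 44 [39.1  3.3] 48 [42.3  5. ]
```

```bash
python3 -m creep '[[-1,3,0,0,0,0,0],[-1,5.5,0,0,0,0,0],[-1,7.5,0,0,0,0,0],[-1,9,0,0,0,0,0],[-1,10.5,-0.5,0,0,0,2],[-1,12.5,-1,0,0,0,4],[-1,14.5,-1.3,0,0,0,6],[-1,16.2,-1.6,0,0,0,8]]'; python3 q.py scene side
```

```text
time_s: 11.42
tcp_pos: [0.593, 0.1642, 0.2693]
ee_rot: [[0.897, -0.442, -0.0], [-0.442, -0.897, 0.002], [-0.001, -0.002, -1.0]]
wrist_force: [-5.5, 3.6, 3.8]
gripper_width: 0.007
gripper_force: 3.3
scene block ((2.1819381713867188, 4.5764617919921875), (69.6624984741211, 170.3953094482422), 0.3944368362426758) 837 [[-0.0309 -0.0797]
 [ 0.0356  0.0882]]
side block ((0.4492645263671875, 4.389793395996094), (71.31884765625, 169.95159912109375), 0.15499086678028107) 721 [[-0.0341 -0.0797]
 [ 0.0327  0.086 ]]
```

```bash
python3 -m creep '[[-1,3.8,-0.9,1,0,0,4],[-1,7.7,-1.6,2,0,0,8],[-1,11.6,-2,2,0,0,12],[-1,15.5,-2.2,2,0,0,16],[-1,19.4,-2,2,0,0,20],[-1,23.3,-1.6,2,0,0,24],[-1,27.2,-1,2,0,0,28],[-1,31,0,2,0,0,32]]'
```

```text
time_s: 12.18
tcp_pos: [0.6213, 0.1509, 0.2677]
ee_rot: [[0.525, -0.851, 0.002], [-0.851, -0.525, 0.003], [-0.002, -0.003, -1.0]]
wrist_force: [-4.5, 4.8, 4.1]
gripper_width: 0.004
gripper_force: 3.3
```

```bash
python3 -m creep '[[-1,3.8,-0.9,0,0,0,4],[-1,7.7,-1.6,0,0,0,8],[-1,9.6,-1.8,0,0,0,10],[-1,9.6,-1.8,0,0,0,10]]'
python3 - <<'E'
from h import *
s=r.sense();print(s["joints"].round(1)); h=np.array([.584,.108]);x=s["ee_rot"][:2,0];y=-s["ee_rot"][:2,1];d=s["tcp_pos"][:2]-h
print("phi",-10.2-np.degrees(np.arctan2(x[1],x[0])),"rad",d@y,"tan",d@x,"Ft",s["wrist_force"][:2]@x,"Fr",s["wrist_force"][:2]@y,s["tcp_pos"])
E
python3 q.py wrist
```

```text
time_s: 12.52
tcp_pos: [0.6282, 0.1434, 0.2677]
ee_rot: [[0.371, -0.929, 0.003], [-0.929, -0.371, 0.003], [-0.002, -0.004, -1.0]]
wrist_force: [-2.3, 3.6, 1.5]
gripper_width: 0.005
gripper_force: 2.3
[ 27.2  30.6  -6.5  -0.1 -52.7  -5.4]
phi 58.00446090351721 rad 0.05420196327384333 tan -0.01650141932602034 Ft -4.150617894900577 Fr -0.8081464195338489 [0.62820084 0.14344695 0.26768622]
wrist block ((-5.3913984298706055, 41.106101989746094), (102.3993148803711, 49.84358215332031), 69.7740478515625) 2745 [[-0.0223  0.0008]
 [ 0.0208  0.0841]]
wrist ball 1391 [0.0686 0.1378] R 0.0877 phi 128.6
wrist ball 805 [-0.0328  0.1123] R 0.0866 phi -157.8
wrist ball 843 [0.0773 0.2406] R 0.0911 phi 58.1
wrist ball 76 [-0.085   0.2092] R 0.0866 phi -78.9
```

```bash
python3 -m creep '[[-1,-7,0,0,0,0,0],[-1,-8,0,-20,0,0,0],[-1,-8,0,-50,0,0,0],[-1,-15,20,-55,0,0,-7],[-1,-25,35,-55,0,0,-14],[-1,-35,50,-55,0,0,-21],[-1,-42,60,-55,0,0,-28],[-1,-42,60,-55,0,0,-35]]'; python3 -m creep '[[-1,0,0,0,0,0,-7],[-1,0,0,0,0,0,-14],[-1,0,0,0,0,0,-21],[-1,0,0,0,0,0,-28],[-1,0,0,0,0,0,-35],[-1,0,0,0,0,0,-37],[-1,0,0,0,0,0,-37],[-1,0,0,0,0,0,-37]]'
cat > p.py <<'E'
from h import *
s=r.sense();h=np.array([.584,.108]);x=s["ee_rot"][:2,0];y=-s["ee_rot"][:2,1];d=s["tcp_pos"][:2]-h
print("phi %.1f rad %.1f tan %.1f Ft %.1f Fr %.1f z %.4f"%(-10.2-np.degrees(np.arctan2(x[1],x[0])),d@y*1e3,d@x*1e3,s["wrist_force"][:2]@x,s["wrist_force"][:2]@y,s["tcp_pos"][2]))
E
python3 p.py; python3 q.py wrist|grep ball
```

```text
time_s: 13.23
tcp_pos: [0.5546, 0.1592, 0.3217]
ee_rot: [[0.841, -0.541, -0.0], [-0.541, -0.841, 0.0], [-0.0, 0.0, -1.0]]
wrist_force: [0.5, -0.1, -0.2]
gripper_width: 0.004
gripper_force: 0.0
time_s: 13.9
tcp_pos: [0.5566, 0.1591, 0.3212]
ee_rot: [[0.998, 0.066, 0.001], [0.066, -0.998, -0.0], [0.001, 0.0, -1.0]]
wrist_force: [0.4, 0.5, -0.8]
gripper_width: 0.003
gripper_force: 0.0
phi -14.0 rad 52.8 tan -24.0 Ft 0.5 Fr 0.5 z 0.3212
wrist ball 720 [0.0758 0.2431] R 0.0911 phi 56.3
wrist ball 539 [0.0681 0.1387] R 0.0868 phi 128.3
wrist ball 680 [-0.0213  0.2831] R 0.0931 phi -13.2
wrist ball 215 [-0.0315  0.1143] R 0.0844 phi -158.0
```

```bash
python3 -m creep '[[-1,0,-1,20,0,0,0],[-1,0,-1,38,0,0,0],[-1,0,-1,50,0,0,0],[-1,0,-1,56,0,0,0],[-1,0,-1,56,0,0,0],[-1,3,-1,56,0,0,0],[-1,5,-1,56,0,0,0],[-1,7,-1,56,0,0,0]]'; python3 -m creep '[[-1,2,-0.3,0,0,0,1],[-1,4,-0.7,0,0,0,3],[-1,6.8,-1.3,0,0,0,6],[-1,10.6,-1.8,0,0,0,10],[-1,14.5,-2.1,0,0,0,14],[-1,18.4,-2.1,0,0,0,18],[-1,22.3,-1.8,0,0,0,22],[-1,26.2,-1.3,0,0,0,26]]';python3 p.py
```

```text
time_s: 14.62
tcp_pos: [0.5641, 0.1608, 0.2661]
ee_rot: [[0.998, 0.068, 0.002], [0.068, -0.998, 0.001], [0.002, -0.001, -1.0]]
wrist_force: [-0.7, 0.5, 0.1]
gripper_width: 0.003
gripper_force: 0.9
time_s: 15.28
tcp_pos: [0.5888, 0.1644, 0.2654]
ee_rot: [[0.925, -0.38, -0.002], [-0.38, -0.925, 0.001], [-0.002, 0.0, -1.0]]
wrist_force: [-5.3, 3.7, 3.4]
gripper_width: 0.005
gripper_force: 3.3
phi 12.2 rad 53.9 tan -17.0 Ft -6.3 Fr 1.4 z 0.2654
```

```bash
python3 -m creep '[[-1,3.8,-0.9,0,0,0,4],[-1,7.7,-1.6,0,0,0,8],[-1,11.6,-2,0,0,0,12],[-1,15.5,-2.2,0,0,0,16],[-1,19.4,-2,0,0,0,20],[-1,23.3,-1.6,0,0,0,24],[-1,27.2,-1,0,0,0,28],[-1,31,0,0,0,0,32]]'; python3 p.py; python3 -m creep '[[-1,3.8,-0.9,0,0,0,4],[-1,7.7,-1.6,0,0,0,8],[-1,11.6,-2,0,0,0,12]]'; python3 p.py;  python3 q.py scene side wrist
```

```text
time_s: 15.95
tcp_pos: [0.618, 0.1533, 0.2655]
ee_rot: [[0.583, -0.813, 0.0], [-0.813, -0.583, 0.002], [-0.002, -0.002, -1.0]]
wrist_force: [-3.9, 5.5, 2.1]
gripper_width: 0.008
gripper_force: 3.4
phi 44.1 rad 54.0 tan -17.0 Ft -6.7 Fr 0.0 z 0.2655
time_s: 16.2
tcp_pos: [0.6266, 0.1453, 0.2655]
ee_rot: [[0.401, -0.916, 0.001], [-0.916, -0.401, 0.003], [-0.002, -0.002, -1.0]]
wrist_force: [-2.2, 5.9, 1.0]
gripper_width: 0.003
gripper_force: 3.4
phi 56.1 rad 54.0 tan -17.0 Ft -6.3 Fr 0.4 z 0.2655
scene block ((1.1908035278320312, 4.5544586181640625), (71.66575622558594, 170.1644744873047), 0.005574787501245737) 889 [[-0.0314 -0.0793]
 [ 0.0358  0.088 ]]
side block ((-0.009243011474609375, 3.9312591552734375), (69.70482635498047, 171.5948028564453), 0.13987554609775543) 756 [[-0.0339 -0.0795]
 [ 0.0322  0.088 ]]
wrist block ((-8.514604568481445, 39.555091857910156), (98.9224853515625, 50.05484390258789), 49.6160774230957) 2560 [[-0.0216 -0.006 ]
 [ 0.0209  0.0743]]
wrist ball 1435 [0.0704 0.1398] R 0.088 phi 126.8
wrist ball 823 [-0.0302  0.1116] R 0.0864 phi -159.5
wrist ball 817 [0.076  0.2428] R 0.0911 phi 56.5
wrist ball 22 [-0.0731  0.206 ] R 0.0743 phi -79.5
```

```bash
python3 -m creep '[[-1,-7,0,0,0,0,0],[-1,-8,0,-20,0,0,0],[-1,-8,0,-50,0,0,0],[-1,-15,20,-55,0,0,-7],[-1,-25,35,-55,0,0,-14],[-1,-35,50,-55,0,0,-21],[-1,-42,60,-55,0,0,-28],[-1,-42,60,-55,0,0,-35]]'; python3 -m creep '[[-1,0,0,0,0,0,-7],[-1,0,0,0,0,0,-14],[-1,0,0,0,0,0,-21],[-1,0,0,0,0,0,-28],[-1,0,0,0,0,0,-35],[-1,0,0,0,0,0,-37],[-1,0,0,0,0,0,-37],[-1,0,0,0,0,0,-37]]'; python3 p.py; python3 q.py wrist
python3 - <<'E'
from h import *
im=np.load("/tmp/q_wrist.npz")["im"]; c=np.load("/tmp/q_side.npz")["im"][140:260,220:320]
cv2.imwrite("pics/p5.png",np.hstack([cv2.resize(im,(480,360)),cv2.resize(c,(300,360),interpolation=3)])[:,:,::-1])
E
```

```text
time_s: 17.02
tcp_pos: [0.5527, 0.1578, 0.3205]
ee_rot: [[0.86, -0.51, -0.001], [-0.51, -0.86, -0.001], [-0.0, 0.001, -1.0]]
wrist_force: [-0.5, -0.4, 0.2]
gripper_width: 0.009
gripper_force: 0.0
time_s: 17.68
tcp_pos: [0.5548, 0.1578, 0.3201]
ee_rot: [[0.995, 0.101, 0.0], [0.101, -0.995, -0.0], [0.0, 0.0, -1.0]]
wrist_force: [-0.5, 0.6, 0.5]
gripper_width: 0.007
gripper_force: 0.0
phi -16.0 rad 52.5 tan -24.0 Ft -0.5 Fr 0.7 z 0.3201
wrist stop face -0.0565
wrist block ((-3.3875598907470703, 13.002799987792969), (132.4307403564453, 61.594818115234375), 83.78453063964844) 1880 [[-0.0221 -0.0514]
 [ 0.0211  0.0738]]
wrist ball 723 [0.0741 0.2453] R 0.091 phi 54.5
wrist ball 544 [0.0699 0.1408] R 0.087 phi 126.5
wrist ball 685 [-0.0246  0.2824] R 0.0932 phi -15.3
wrist ball 201 [-0.0286  0.1126] R 0.0848 phi -160.3
```

View pics/p5.png

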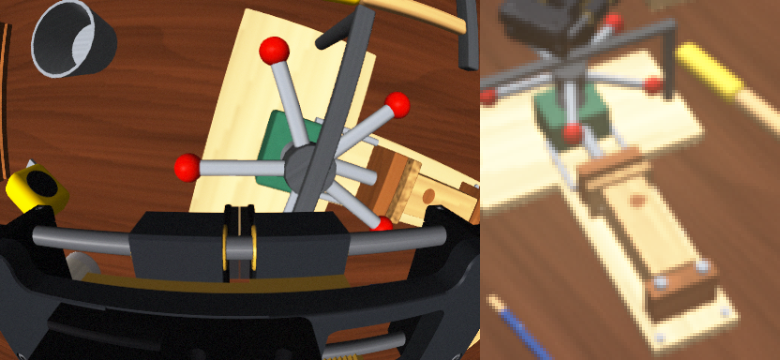

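The wrist view (left) shows the closed fingers behind the spoke whose ball is at (187,167). The jaw has closed up to the block, and the block is near the stop (right). Third stroke.

```bash
python3 -m creep '[[-1,0,-1.5,20,0,0,0],[-1,0,-1.5,38,0,0,0],[-1,0,-1.5,49,0,0,0],[-1,0,-1.5,54,0,0,0],[-1,0,-1.5,54,0,0,0],[-1,3,-1.5,54,0,0,0],[-1,5,-1.5,54,0,0,0],[-1,7,-1.5,54,0,0,0]]'; python3 -m creep '[[-1,2,-0.3,0,0,0,1],[-1,4,-0.7,0,0,0,3],[-1,6,-1.1,0,0,0,5],[-1,8,-1.5,0,0,0,7],[-1,10,-1.8,0,0,0,9],[-1,12,-2,0,0,0,11]]';python3 p.py;python3 -m creep '[[-1,2,-0.5,0,0,0,2],[-1,3.8,-0.9,0,0,0,4]]';python3 p.py;python3 -m creep '[[-1,2,-0.5,0,0,0,2],[-1,3.8,-0.9,0,0,0,4]]';python3 p.py
```

```text
time_s: 18.4
tcp_pos: [0.5623, 0.1603, 0.267]
ee_rot: [[0.995, 0.102, 0.002], [0.102, -0.995, 0.001], [0.002, -0.001, -1.0]]
wrist_force: [-0.1, -0.3, 0.3]
gripper_width: 0.009
gripper_force: 0.0
time_s: 18.9
tcp_pos: [0.5722, 0.1634, 0.2663]
ee_rot: [[0.996, -0.092, -0.004], [-0.092, -0.996, -0.001], [-0.004, 0.001, -1.0]]
wrist_force: [-6.4, 1.9, 3.5]
gripper_width: 0.001
gripper_force: 3.2
phi -4.9 rad 54.1 tan -16.8 Ft -6.6 Fr 1.3 z 0.2663
time_s: 19.07
tcp_pos: [0.5762, 0.1641, 0.2663]
ee_rot: [[0.987, -0.161, -0.003], [-0.161, -0.987, -0.0], [-0.003, 0.001, -1.0]]
wrist_force: [-7.0, 2.6, 3.2]
gripper_width: 0.005
gripper_force: 3.2
phi -0.9 rad 54.1 tan -16.8 Ft -7.3 Fr 1.5 z 0.2663
time_s: 19.23
tcp_pos: [0.5801, 0.1645, 0.2663]
ee_rot: [[0.973, -0.23, -0.003], [-0.23, -0.973, 0.0], [-0.003, 0.001, -1.0]]
wrist_force: [-6.2, 2.6, 2.8]
gripper_width: 0.005
gripper_force: 3.2
phi 3.1 rad 54.1 tan -16.8 Ft -6.7 Fr 1.1 z 0.2663
```

```bash
python3 -m creep '[[-1,2,-0.5,0,0,0,2],[-1,3.8,-0.9,0,0,0,4]]';python3 p.py;python3 -m creep '[[-1,2,-0.5,0,0,0,2],[-1,3.8,-0.9,0,0,0,4]]'|grep force;python3 p.py;python3 -m creep '[[-1,1,-0.2,0,0,0,1],[-1,2,-0.5,0,0,0,2]]'|grep force;python3 p.py
```

```text
time_s: 19.4
tcp_pos: [0.5841, 0.1647, 0.2663]
ee_rot: [[0.955, -0.297, -0.003], [-0.297, -0.955, 0.0], [-0.003, 0.0, -1.0]]
wrist_force: [-5.1, 3.4, 2.5]
gripper_width: 0.005
gripper_force: 3.3
phi 7.1 rad 54.2 tan -16.8 Ft -5.8 Fr 1.7 z 0.2663
wrist_force: [-6.6, 4.3, 3.4]
gripper_force: 3.5
phi 11.1 rad 54.2 tan -16.8 Ft -7.7 Fr 1.6 z 0.2663
wrist_force: [-5.7, 4.3, 2.9]
gripper_force: 3.7
phi 13.0 rad 54.2 tan -16.7 Ft -7.0 Fr 1.7 z 0.2663
```

```bash
python3 -m creep '[[-1,1,-0.2,0,0,0,1],[-1,2,-0.5,0,0,0,2],[-1,2.9,-0.7,0,0,0,3]]'|grep force;python3 p.py;python3 -m creep '[[-1,1,-0.2,0,0,0,1],[-1,2,-0.5,0,0,0,2],[-1,2.9,-0.7,0,0,0,3]]'|grep force;python3 p.py;python3 -m creep '[[-1,1,-0.2,0,0,0,1],[-1,2,-0.5,0,0,0,2]]'|grep force;python3 p.py
```

```text
wrist_force: [-6.5, 5.6, 2.9]
gripper_force: 4.0
phi 16.0 rad 54.2 tan -16.9 Ft -8.3 Fr 2.2 z 0.2663
wrist_force: [-6.6, 4.8, 3.8]
gripper_force: 4.3
phi 19.0 rad 54.2 tan -16.9 Ft -8.1 Fr 1.0 z 0.2663
wrist_force: [-7.2, 5.1, 3.3]
gripper_force: 4.5
phi 21.0 rad 54.3 tan -16.9 Ft -8.8 Fr 0.6 z 0.2663
```

```bash
python3 -m creep '[[-1,1,-0.2,0,0,0,1],[-1,2,-0.5,0,0,0,2],[-1,2.9,-0.7,0,0,0,3]]'|grep force;python3 p.py;python3 -m creep '[[-1,1,-0.2,0,0,0,1],[-1,2,-0.5,0,0,0,2],[-1,2.9,-0.7,0,0,0,3]]'|grep force;python3 p.py
```

```text
wrist_force: [-8.2, 6.4, 3.1]
gripper_force: 4.8
phi 24.0 rad 54.3 tan -17.0 Ft -10.4 Fr 0.7 z 0.2663
wrist_force: [-7.1, 7.3, 4.4]
gripper_force: 5.1
phi 27.0 rad 54.3 tan -17.1 Ft -10.1 Fr 1.5 z 0.2663
```

Torque suggests 26–31 N of clamp force. I'll back off, rise and check.

```bash
python3 -m creep '[[-1,-4,0,0,0,0,0],[-1,-9,0,0,0,0,0],[-1,-9,0,-20,0,0,0],[-1,-9,0,-50,0,0,0],[-1,-9,-20,-80,0,0,0],[-1,-9,-40,-80,0,0,0],[-1,-9,-50,-80,0,0,0],[-1,-9,-50,-80,0,0,0]]'; python3 q.py scene side wrist
python3 - <<'E'
from h import *
c=np.load("/tmp/q_side.npz")["im"][140:260,200:320];b=np.load("/tmp/q_scene.npz")["im"][130:260,210:340]
cv2.imwrite("pics/p6.png",np.hstack([cv2.resize(b,(400,400),interpolation=3),cv2.resize(c,(400,400),interpolation=3)])[:,:,::-1])
E
```

```text
time_s: 21.57
tcp_pos: [0.6279, 0.2065, 0.3454]
ee_rot: [[0.798, -0.603, 0.0], [-0.603, -0.798, 0.0], [-0.0, -0.0, -1.0]]
wrist_force: [-0.7, -0.4, -1.4]
gripper_width: 0.002
gripper_force: 0.0
scene stop face -0.0645
scene block ((1.6190719604492188, 4.5428619384765625), (170.3633270263672, 72.6661605834961), 89.52037811279297) 915 [[-0.0316 -0.0793]
 [ 0.0358  0.0868]]
scene ball 10 [0.0429 0.2737] R 0.0919 phi 27.9
side block ((0.20528793334960938, 3.73175048828125), (71.15885925292969, 170.44068908691406), 0.054367974400520325) 764 [[-0.0348 -0.0796]
 [ 0.033   0.0875]]
wrist block ((0.889251708984375, 20.386009216308594), (110.74250030517578, 55.42221450805664), 82.71381378173828) 1806 [[-0.022  -0.0315]
 [ 0.021   0.0678]]
wrist ball 152 [0.0889 0.1821] R 0.0895 phi 96.7
wrist ball 364 [0.0164 0.1084] R 0.0857 phi 168.9
wrist ball 590 [0.0391 0.2769] R 0.093 phi 24.9
wrist ball 293 [-0.0778  0.1536] R 0.087 phi -116.5
```

View pics/p6.png

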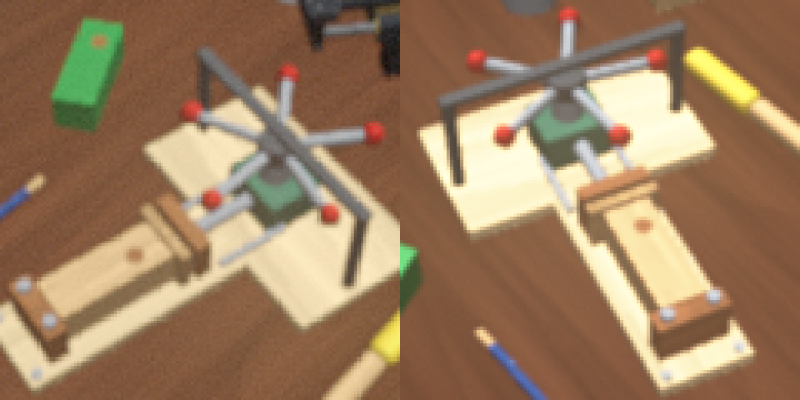

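The block is square and flat between the jaw pad and the stop. The spokes stayed at about 26°, so the wheel held. Handing in.

```bash
python3 -c "
from station import r
print(r.finish_job())"
```

```text
the job is handed in; nothing more can be done
None
```

The job is handed in: the pine block lies flat and square against the stop, clamped at an estimated 26–31 N (worked out from wheel torque and travel, not measured directly), with the gripper clear, at 21.6 s of the 72 s limit; the hand-in returned no verdict.

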